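# Level a sprung casting plate with a pocket spirit level

### The arm

A 6-joint arm with a two-finger parallel gripper is mounted at the origin on a cart in front of the work surface, level with it; the furniture and walls round the work are solid. World frame = base frame: x ahead of the robot, y to its left, z up, the work surface at z = 0. Lengths are in m, angles in degrees, forces in N, time in s.
With the tool pointing down it reaches from about 0.4 to 0.825 m from the base axis. Payload 7 kg.
Tool frame: the origin (TCP) lies midway between the tips of the shut fingers; the grasp point (between the pads) lies r.grip_depth behind it (r.grip_depth is the distance from the TCP to the grasp point, in m); z points along the fingers, y is the line along which they close (so a half turn about z gives the same grasp; the last joint's range is limited). The gripper opens to 88 mm and grips with 3 to 60 N. Pads are 19 mm wide; open, the fingers measure 130 mm over their backs; the gripper's body (78 mm by 193 mm) begins 47 mm behind the grasp point.
Start: joints at [-59.639, 20.546, 0.682, 0, -70.136, -16.507], TCP at [0.162, -0.655, 0.227] pointing down, gripper open.
Joint ranges: [-176.03, 176.03], [-82.01, 121.73], [-58.28, 71.71], [-173.87, 95.51], [-174.79, -0.11], [-173.66, 173.66]. Speed limits (degrees/s): [136.94, 136.94, 172.46, 180, 180, 180].

### API

Orientations are given as [roll, pitch, yaw] about the fixed x, y, z axes, in that order (R = Rz(yaw) Ry(pitch) Rx(roll)).
In Python, from plant import r gives the robot as it stands.
- The arm moves only by the tool tcp_steps, called after ">>>" in YAML: its name, and indented under it one key for each argument. Schema: {"type":"object","properties":{"steps":{"type":"array","items":{"type":"object","properties":{"tx":{"type":"number"},"ty":{"type":"number"},"tz":{"type":"number"},"rx":{"type":"number"},"ry":{"type":"number"},"rz":{"type":"number"}},"additionalProperties":false},"minItems":1,"maxItems":12},"finger_gap":{"type":"number"},"force":{"type":"number"},"only":{"type":"string"},"quiet":{"type":"boolean"},"lines":{"type":"string"}},"required":["steps"],"additionalProperties":false}. steps is a list of rows, 1 to 12 of them, each an object with the fields tx, ty, tz (the shift in shares of 800 mm (1.0 is 800 mm)), rx, ry, rz (a rotation vector in parts of the range, where 1.0 means 360 degrees); a field left out counts as zero; each row is the pose to reach, as a shift and turn from the pose commanded when the call began, along the tool's axes at that moment; what a row does not reach only later rows make up. A row lasts 1/12 s, in which the tool goes at most 0.0417 m and 7.16 degrees, less where a joint would pass 70% of its speed; a pose out of reach is approached as far as the arm can. finger_gap is the finger opening in m, set as the call begins (left out keeps the last). The fingers move at their own pace and stop on an object; force is the grip in N (left out, the last holds). Time passes only in rows, so rows that do not move let the fingers close. The tool returns the time, the measured TCP pose, the force, the opening and the grip force at its end. only (a regular expression) keeps the lines of the reply that match it, lines (a string "A,B") keeps lines A to B, and quiet returns only ok. A shift or turn number past 1, either way, is cut back to 1. Input that does not fit is refused with a message, and nothing moves.
- r.get_state(): the state, without advancing time (a new reading comes with each control period).
- r.capture(name): name is "side" or "top"; returns a dict with "frame" (420x560x3 uint8, red, green, blue), "z_map" (420x560 float32, m along the optical axis (not along the pixel's ray), 0 where there is no reading), "fx", "fy", "cx", "cy" (pixels), "D" ([k1, k2, p1, p2, k3] as OpenCV has them; the pictures are not rectified), "cam_to_world" (4x4, takes a point from camera to world coordinates). Camera axes: x right, y down, z forward; pixel columns grow to the right and rows downward; lengths in m; the calibration is good to about 2 mm. A picture is of the moment at which its call begins.
- r.close_job(): hands the job in; it is judged then, once.
The state is a dict: "time_s": time; "joints": joint angles; "qd": joint speeds; "joint_torque": joint torques, N m; "tcp_pos": TCP position; "eef_rot": TCP orientation; "contact_force": force on the tool from outside, world axes, zero at the start; "moment": the same for the moment, N m; "gripper_width": finger opening in m; "gripper_force": force on a finger pad.
Only numpy, scipy, OpenCV 4.12 (cv2) and the standard library are available. Lean on these libraries where they do the work, as an engineer would, in place of code of your own. Each camera call takes 0.05 s, during which the arm holds its last target. There are 200 camera calls.

### The job

Level the aluminium casting plate of the levelling stand. Stand the spirit level on the plate, bubble side up and lengthways along the line from the pivots to the foot knob, press the level down so that the sprung plate comes down onto its foot, and see where the bubble lies; turn the foot's knob until the bubble rests between the two lines with the level pressed down. Finish while still pressing down on the level, plate firmly on its foot and bubble between the lines, without disturbing the other things on the table.

Things in the scene. Friction and masses are not known exactly. Their poses are not given: they have to be found in the camera images.
- stand: Grey base of the levelling stand, fixed: 222 mm (x) by 330 mm (y), origin on the table under its centre. Two cheeks at x = +-101 mm, 61 mm high, carry the plate's pivots: pivot axis along x at y = +145 mm, 45 mm up. A steel button at x = 0, y = -125 mm, top 16 mm up, is where the foot lands.
- plate: Bare aluminium plate, 180 (x) by 300 (y) by 10 mm, origin on the pivot axis at mid thickness, reaching from y = +5 to -295 mm, z up. Springs hold its free end up at a stop, tilted 0.03 rad, foot off the base; with the level on it, 2 to 3 N of push at its middle brings it down on the foot. Down on the foot as found, its free end is too low: the bubble is 6 to 13 mm off.
- plate_mark (a point): Crossing of the two thin scribed lines on the plate's top face, on the centre line, 120 mm from the pivot axis and 150 mm from the foot axis. The long line runs from pivots to foot (the plate's y).
- foot_knob (a point): Centre of the foot's knob, on its upright axis: black, fluted, round, 40 mm in diameter, 24 mm high, 18 mm clear of the plate at the start. Clockwise seen from above screws the foot out below and raises the plate's free end: per rad 1.6 mm, 0.0059 rad of tilt, 4.1 mm of bubble; the knob sinks as much. It stays where left, turns easily while the plate is up, with 2 rad to spare past level.
- foot: Steel screw of the foot under the knob, 12 mm thick with a ball end, through the plate 270 mm from the pivot axis (plate x = 0, y = -270 mm). Origin on its axis, within the plate's thickness.
- level: Pocket spirit level: aluminium bar with black end caps, 160 (x) by 28 (y) by 36 mm high, 0.24 kg, upright at the start, origin under its centre, z up. The vial, green-yellow, lies in the middle of the top in a black frame 70 mm long and 2 mm proud; the top beyond it is bare and can be pressed on, say with two opened fingertips either side of the vial.
- bubble (a joint): Place of the pale bubble along the vial, m along the level's x from the middle, -0.021 to 0.021. It goes to the higher end, 0.7 mm per milliradian of tilt, and needs 2 s to settle. It is 16 mm long and the two black lines stand 22 mm apart: between them is within +-0.003. Read it with the plate pressed down on its foot and the level free of any grip.
- acrylic_bar: Clear bar, 24 by 190 by 12 mm, bystander lying on a board; origin under its centre.
- loop_tool: Thin modelling tool with wooden handle, 19 by 197 by 11 mm, bystander; origin under its centre.

How it is judged (in metres and radians):
On the way:
1. the spirit level stands upright on the plate (contact force between level and plate above 0.5 N and angle between the z axis of level and the z axis of plate, either way round below 0.03 rad and contact force between the fingers and level below 0.2 N), for 0.2 s.
At the end, for the whole second after the job is handed in: Fingers still press the level down (over 2 N). It stands flat on the plate (0.01 rad), lengthways pivots to foot (0.2 rad). The foot bears on the base (over 0.5 N), the plate is level within 0.009 rad, the bubble lies within 3 mm of the middle (value of joint bubble between -0.003 and 0.003 m and angle between plate's own z axis and vertical below 0.009 rad and angle between the x axis of level and the y axis of plate, either way round below 0.2 rad and angle between the z axis of level and the z axis of plate, either way round below 0.01 rad and angle between level's own z axis and vertical below 0.3 rad and contact force between the fingers and level above 2 N and contact force between level and plate above 2 N and contact force between foot and stand above 0.5 N); the arm keeps its last pose, push and grip.
It fails at once if the spirit level is tipped over (angle between level's own z axis and vertical above 0.7 rad).
It fails at once if the acrylic bar or the loop tool is disturbed (distance of any of acrylic_bar, loop_tool from where it was at the start of the episode above 0.03 m).
It also fails if it takes over 72 s, if anything falls off the work surface, if the arm or the gripper's body presses on something with over 40 N, if the wrist force passes 120 N, or if a joint passes its speed limit or range.

## Working session

There is one attempt and no reset: what is moved stays moved. The work goes in short steps, Python scripts to look and compute and a tool call to move; the robot and the scene stay as the last step left them, time stands still between calls to the robot, and variables do not carry over. Pictures are saved under pics/ and viewed, at most 10 in all, crops included, and the job is handed in when it is done.

```bash
ls; mkdir -p pics; cat > h.py <<'E'
import numpy as np, cv2
from plant import r
def save(c,n): cv2.imwrite('pics/'+n+'.png',c['frame'][:,:,::-1])
def ray(c,px):
    K=np.array([[c['fx'],0,c['cx']],[0,c['fy'],c['cy']],[0,0,1]])
    u=cv2.undistortPoints(np.array(px,float).reshape(-1,1,2),K,np.array(c['D'],float)).reshape(-1,2)
    T=np.array(c['cam_to_world']); d=np.c_[u,np.ones(len(u))]@T[:3,:3].T
    return T[:3,3],d
def onz(c,px,z):
    o,d=ray(c,px); return o+d*((z-o[2])/d[:,2])[:,None]
def depthpt(c,px):
    o,d=ray(c,px); return np.array([o+dd*c['z_map'][int(p[1]),int(p[0])] for dd,p in zip(d,px)])
E
python3 - <<'E'
from h import *
for n in('side','top'):
    c=r.capture(n); save(c,n+'0'); np.savez(n+'0.npz',**c); print(n,c['cam_to_world'],c['fx'])
s=r.get_state(); print(s, r.grip_depth)
E
```

```text
pics
side [[-0.97716694 -0.07898765  0.19724536  0.32552024]
 [-0.21194789  0.4275945  -0.87877246  1.11768061]
 [-0.01492886 -0.90051313 -0.43457247  0.67742535]
 [ 0.          0.          0.          1.        ]] 477.7890668093644
top [[ 9.10477518e-03 -9.79667841e-01  2.00419623e-01  2.95323028e-01]
 [-9.99955051e-01 -9.45024583e-03 -7.67070595e-04 -1.02033618e-01]
 [ 2.64548910e-03 -2.00403630e-01 -9.79709848e-01  1.56924427e+00]
 [ 0.00000000e+00  0.00000000e+00  0.00000000e+00  1.00000000e+00]] 462.2487323509856
{'time_s': 0.1, 'joints': array([-5.96396227e+01,  2.05885649e+01,  6.39895418e-01, -1.74566915e-02,
       -7.01381697e+01, -1.65064827e+01]), 'qd': array([-0.02988371, -0.1272469 ,  0.14503855,  0.26277937,  0.0566057 ,
       -0.04360792]), 'joint_torque': array([-6.90036304e-04, -5.84159982e+01,  2.93753707e+01,  7.01567486e+00,
        1.02240464e-02, -6.05312903e-05]), 'tcp_pos': array([ 0.16148576, -0.65494156,  0.22570998]), 'eef_rot': array([ 1.79912077e+02, -8.94030730e-03, -1.66152042e+02]), 'contact_force': array([-0.85214699, -0.2010785 ,  0.06120769]), 'moment': array([-0.0033919 , -0.04774683,  0.00194314]), 'gripper_force': 0.0, 'gripper_width': 0.08737872802700798} 0.0188
```

View pics/top0.png

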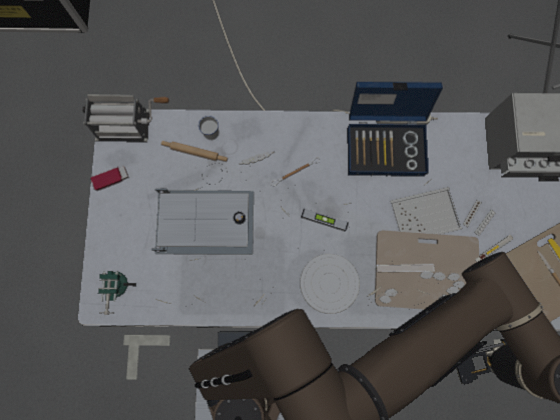

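View pics/side0.png

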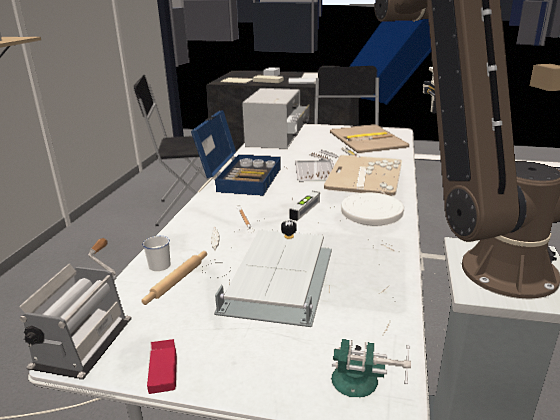

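Top: stand at px ~(157–253, 190–254), pivots on the left, knob at (239,217), level at (325,219) tilted. Side view agrees. Bystanders are the loop tool at (299,169) and the acrylic bar near (405,268) on the board. Next I measure in the top view, with a zoomed crop.

```bash
python3 - <<'E'
from h import *
c=dict(np.load('top0.npz')); f=c['frame']
cv2.imwrite('pics/topcrop.png',cv2.resize(f[175:265,150:355,::-1],None,fx=3.9,fy=3.9,interpolation=cv2.INTER_CUBIC))
hsv=cv2.cvtColor(f,cv2.COLOR_RGB2HSV); g=f.max(2)
def comp(m,x0,x1,y0,y1):
    k=np.zeros_like(m);k[y0:y1,x0:x1]=m[y0:y1,x0:x1]; ys,xs=np.nonzero(k); return np.c_[xs,ys].astype(float)
kn=comp(g<60,225,252,205,230); print('knob px',len(kn),kn.mean(0),kn.min(0),kn.max(0),onz(c,[kn.mean(0)],.095))
gr=comp((hsv[...,1]>120)&(hsv[...,0]>22)&(hsv[...,0]<75),300,350,205,232); print('vial',len(gr),gr.mean(0),onz(c,[gr.mean(0)],.036))
lv=comp(g<150,298,352,203,234); rect=cv2.minAreaRect(lv.astype(np.float32)); print('level',len(lv),rect)
P=onz(c,cv2.boxPoints(rect),.03); print(P.round(4))
w=onz(c,lv,.03)[:,:2]; ev=np.linalg.eigh(np.cov(w.T))[1][:,1]; print('axis',np.degrees(np.arctan2(ev[1],ev[0])),w.mean(0))
# depth
for p in [(239,217),(175,200),(175,245),(225,235),(225,200),(318,217),(325,219),(333,222),(300,240)]: print(p,depthpt(c,[p]).round(4),f[p[1],p[0]])
E
```

```text
knob px 57 [239.22807018 218.47368421] [234. 212.] [244. 223.] [[0.56502558 0.02580975 0.095     ]]
vial 64 [324.578125 218.609375] [[ 0.57811459 -0.25682837  0.036     ]]
level 1665 ((324.5, 218.0), (30.0, 53.0), 90.0)
[[ 0.6324 -0.1674  0.03  ]
 [ 0.6342 -0.3481  0.03  ]
 [ 0.5309 -0.3458  0.03  ]
 [ 0.5292 -0.1675  0.03  ]]
axis 91.14957954940513 [ 0.58145159 -0.25719234]
(239, 217) [[0.5685 0.026  0.1025]] [120 123 135]
(175, 200) [[0.6331 0.2461 0.0557]] [128 131 135]
(175, 245) [[0.4825 0.2396 0.048 ]] [118 120 124]
(225, 235) [[0.5155 0.0741 0.0612]] [124 127 133]
(225, 200) [[0.6346 0.0785 0.0564]] [125 128 134]
(318, 217) [[ 0.5831 -0.2345  0.0377]] [106 135  41]
(325, 219) [[ 0.5769 -0.2583  0.0354]] [174 176 166]
(333, 222) [[ 0.5666 -0.2849  0.0371]] [ 81 104  36]
(300, 240) [[ 0.5095 -0.1756  0.0009]] [129 132 137]
```

View pics/topcrop.png

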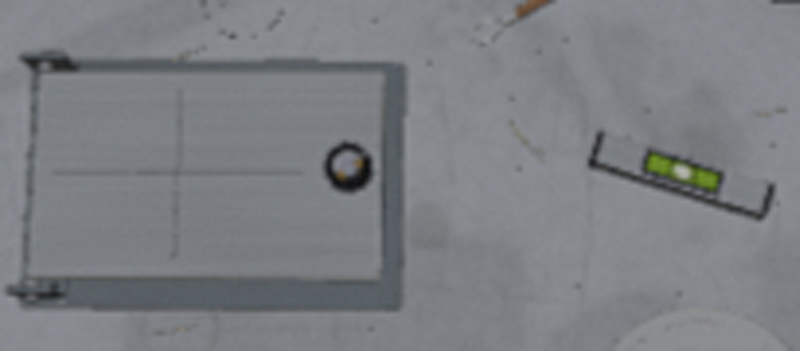

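Crop: scribed cross at (178,173), long line (52,172)–(302,173), knob (348,167), level ends (597,148) and (768,200), vial centre (683,171). The bubble is pale and central, as it should be on the flat table.

```bash
python3 - <<'E'
from h import *
c=dict(np.load('top0.npz'))
q=lambda *p:[(150+(a+.5)/3.9-.5,175+(b+.5)/3.9-.5) for a,b in p]
cr=onz(c,q((178,173)),.0536)[0]; L=onz(c,q((52,172),(302,173)),.055)
kn=onz(c,q((348,167)),.100)[0]; lv=onz(c,q((683,171)),.037)[0]; E=onz(c,q((597,148),(768,200)),.03)
a=lambda v:np.degrees(np.arctan2(v[1],v[0]))
print('cross',cr,'line',a(L[0]-L[1]),'knob',kn,'dist',np.linalg.norm((cr-kn)[:2]),'dir',a(cr-kn))
ed=onz(c,q((405,62),(403,308)),.0); print('stand edge',ed,np.linalg.norm(ed[0]-ed[1]),a(ed[0]-ed[1])+90)
print('level',lv,'ends',E,'len',np.linalg.norm(E[0]-E[1]),'ang',a(E[0]-E[1]),'mid',E.mean(0))
# side view refine
s=dict(np.load('side0.npz')); f=s['frame']; g=f.max(2)
m=np.zeros_like(g); m[210:245,270:305]=(g[210:245,270:305]<60)
ys,xs=np.nonzero(m); print('side knob px',xs.mean(),ys.mean(),xs.min(),xs.max(),ys.min(),ys.max(),onz(s,[(xs.mean(),ys.mean())],.09))
h=cv2.cvtColor(f,cv2.COLOR_RGB2HSV);m=(h[...,1]>120)&(h[...,0]>22)&(h[...,0]<75);m[:180]=0;m[230:]=0;m[:,:285]=0;m[:,335:]=0
ys,xs=np.nonzero(m); print('side vial',len(xs),xs.mean(),ys.mean(),onz(s,[(xs.mean(),ys.mean())],.037))
st=r.get_state(); print(st['tcp_pos'],st['eef_rot'],st['joints'].round(1))
E
```

```text
cross [0.56946487 0.17566133 0.0536    ] line 90.31266102940694 knob [0.56746576 0.02665739 0.1       ] dist 0.14901734810801928 dir 89.23133854049155
stand edge [[ 0.68210793 -0.01308267  0.        ]
 [ 0.46155404 -0.01580591  0.        ]] 0.22057069987524675 90.7074113389169
level [ 0.57839853 -0.25733323  0.037     ] ends [[ 0.59932309 -0.18340621  0.03      ]
 [ 0.55488809 -0.33132087  0.03      ]] len 0.1544448640292002 ang 73.27922055025292 mid [ 0.57710559 -0.25736354  0.03      ]
side knob px 289.9769585253456 223.80184331797236 281 297 210 235 [[0.56845836 0.01814728 0.09      ]]
side vial 27 304.6296296296296 199.85185185185185 [[ 0.57884233 -0.25197535  0.037     ]]
[ 0.16148576 -0.65494156  0.22570998] [ 1.79912077e+02 -8.94030730e-03 -1.66152042e+02] [-59.6  20.6   0.6  -0.  -70.1 -16.5]
```

Units first: shifts go in shares of 800 mm and turns go in shares of 360 degrees. So -0.5 m / 0.8 = -0.625, 0.286 m / 0.8 = 0.3575, -59.5 degrees / 360 = -0.1653.

```bash
cat >> h.py <<'E'
def go(x,y,z,yaw):
    from scipy.spatial.transform import Rotation as R
    s=r.get_state(); A=R.from_euler('xyz',s['eef_rot'],degrees=True); B=R.from_euler('xyz',[180,0,yaw],degrees=True)
    print('d',(A.inv().apply(np.array([x,y,z])-s['tcp_pos'])).round(4),'rv',(A.inv()*B).as_rotvec(degrees=True).round(1),'t',s['time_s'],'F',s['contact_force'].round(1))
E
```

>>> tcp_steps:
  steps:
    - {"tx":-0.625,"ty":0.3575,"tz":0.125,"rz":-0.1653}
    - {"tx":-0.625,"ty":0.3575,"tz":0.125,"rz":-0.1653}
    - {"tx":-0.625,"ty":0.3575,"tz":0.125,"rz":-0.1653}
    - {"tx":-0.625,"ty":0.3575,"tz":0.125,"rz":-0.1653}
    - {"tx":-0.625,"ty":0.3575,"tz":0.125,"rz":-0.1653}
    - {"tx":-0.625,"ty":0.3575,"tz":0.125,"rz":-0.1653}
    - {"tx":-0.625,"ty":0.3575,"tz":0.125,"rz":-0.1653}
    - {"tx":-0.625,"ty":0.3575,"tz":0.125,"rz":-0.1653}
    - {"tx":-0.625,"ty":0.3575,"tz":0.125,"rz":-0.1653}
    - {"tx":-0.625,"ty":0.3575,"tz":0.125,"rz":-0.1653}
    - {"tx":-0.625,"ty":0.3575,"tz":0.125,"rz":-0.1653}
    - {"tx":-0.625,"ty":0.3575,"tz":0.125,"rz":-0.1653}
  finger_gap: 0.07

```text
time_s: 1.1
tcp_pos: [0.5192, -0.3137, 0.1406]
eef_rot: [180.0, 0.0, -106.6]
contact_force: [0.3, -1.2, 0.3]
gripper_width: 0.0699
gripper_force: 0.0
```

```bash
python3 -c "from h import *;go(.578,-.2573,.125,-106.7);go(.578,-.2573,.010,-106.7)"
```

```text
d [-0.0708 -0.0402  0.0156] rv [0.  0.  0.1] t 1.1 F [ 0.3 -1.2  0.3]
d [-0.0708 -0.0402  0.1306] rv [0.  0.  0.1] t 1.1 F [ 0.3 -1.2  0.3]
```

To row units: -0.06 m / 0.8 = -0.075, -0.034 m / 0.8 = -0.0425.

>>> tcp_steps:
  steps:
    - {"tx":-0.0375,"ty":-0.0213,"tz":0.0075}
    - {"tx":-0.075,"ty":-0.0425,"tz":0.0175}
    - {"tx":-0.075,"ty":-0.0425,"tz":0.0175}
    - {"tx":-0.075,"ty":-0.0425,"tz":0.0175}
  finger_gap: 0.07

```text
time_s: 1.43
tcp_pos: [0.5686, -0.266, 0.1257]
eef_rot: [179.9, -0.0, -106.5]
contact_force: [-0.5, -0.2, 0.5]
gripper_width: 0.07
gripper_force: 0.0
```

```bash
python3 -c "from h import *;go(.578,-.2573,.060,-106.7);go(.578,-.2573,.010,-106.7)"
```

```text
d [-0.011  -0.0066  0.0657] rv [ 0.1 -0.   0.2] t 1.4333 F [-0.5 -0.2  0.5]
d [-0.011  -0.0067  0.1157] rv [ 0.1 -0.   0.2] t 1.4333 F [-0.5 -0.2  0.5]
```

To row units: 0.115 m / 0.8 = 0.1438, 0.105 m / 0.8 = 0.1313.

>>> tcp_steps:
  steps:
    - {"tx":-0.0138,"ty":-0.0083,"tz":0.0375}
    - {"tx":-0.0138,"ty":-0.0083,"tz":0.075}
    - {"tx":-0.0138,"ty":-0.0083,"tz":0.1125}
    - {"tx":-0.0138,"ty":-0.0083,"tz":0.1313}
    - {"tx":-0.0138,"ty":-0.0083,"tz":0.1438}
    - {"tx":-0.0138,"ty":-0.0083,"tz":0.1438}
    - {"tx":-0.0138,"ty":-0.0083,"tz":0.1438}
  finger_gap: 0.07

```text
time_s: 2.02
tcp_pos: [0.5773, -0.2598, 0.0124]
eef_rot: [180.0, -0.0, -106.7]
contact_force: [0.2, 0.6, 0.2]
gripper_width: 0.0699
gripper_force: 0.0
```

>>> tcp_steps:
  steps:
    - {}
    - {}
    - {}
    - {}
    - {}
    - {}
    - {}
    - {}
  finger_gap: 0.0
  force: 20

```text
time_s: 2.68
tcp_pos: [0.5775, -0.259, 0.0122]
eef_rot: [-180.0, -0.0, -106.6]
contact_force: [0.3, 0.6, 1.9]
gripper_width: 0.0279
gripper_force: 20.0
```

To row units: -0.15 m / 0.8 = -0.1875, -0.12 m / 0.8 = -0.15.

>>> tcp_steps:
  steps:
    - {"tz":-0.05}
    - {"tz":-0.1}
    - {"tz":-0.15}
    - {"tz":-0.1875}
    - {"tz":-0.1875}

```text
time_s: 3.1
tcp_pos: [0.5809, -0.2602, 0.1695]
eef_rot: [-179.4, -0.0, -106.6]
contact_force: [1.0, 0.9, -1.7]
gripper_width: 0.028
gripper_force: 20.0
```

```bash
python3 -c "from h import *;go(.569,.1757,.15,-90)"
```

```text
d [-0.4144  0.136   0.018 ] rv [ -0.6  -0.1 -16.6] t 3.1 F [ 1.   0.9 -1.7]
```

To row units: -0.4145 m / 0.8 = -0.5181, -0.38 m / 0.8 = -0.475, -16.6 degrees / 360 = -0.0461.

>>> tcp_steps:
  steps:
    - {"tx":-0.0475,"ty":0.015,"rz":-0.0056}
    - {"tx":-0.095,"ty":0.0313,"rz":-0.0111}
    - {"tx":-0.1425,"ty":0.0463,"rz":-0.0167}
    - {"tx":-0.19,"ty":0.0625,"rz":-0.0222}
    - {"tx":-0.2375,"ty":0.0775,"rz":-0.0278}
    - {"tx":-0.285,"ty":0.0925,"rz":-0.0333}
    - {"tx":-0.3325,"ty":0.1088,"rz":-0.0389}
    - {"tx":-0.38,"ty":0.125,"rz":-0.0444}
    - {"tx":-0.4275,"ty":0.14,"rz":-0.0461}
    - {"tx":-0.475,"ty":0.155,"rz":-0.0461}
    - {"tx":-0.5181,"ty":0.17,"rz":-0.0461}
    - {"tx":-0.5181,"ty":0.17,"rz":-0.0461}

```text
time_s: 4.1
tcp_pos: [0.5657, 0.1827, 0.1613]
eef_rot: [-180.0, 0.1, -89.8]
contact_force: [0.6, -0.8, -1.6]
gripper_width: 0.0273
gripper_force: 20.0
```

>>> tcp_steps:
  steps:
    - {}
    - {}
    - {}

```text
time_s: 4.35
tcp_pos: [0.5655, 0.1762, 0.1615]
eef_rot: [179.9, -0.0, -90.1]
contact_force: [-0.0, 0.5, -0.9]
gripper_width: 0.0278
gripper_force: 20.0
```

```bash
python3 -c "from h import *;go(.569,.1757,.080,-90);go(.569,.1757,.066,-90);c=r.capture('top');save(c,'carry')"
```

```text
d [ 0.0004 -0.0036  0.0815] rv [ 0.1 -0.  -0.1] t 4.35 F [-0.   0.5 -0.9]
d [ 0.0004 -0.0036  0.0955] rv [ 0.1 -0.  -0.1] t 4.35 F [-0.   0.5 -0.9]
```

To row units: 0.09 m / 0.8 = 0.1125, 0.03 m / 0.8 = 0.0375, 1.7 degrees / 360 = 0.0047.

>>> tcp_steps:
  steps:
    - {"ty":-0.0045,"tz":0.0375,"ry":0.0047}
    - {"ty":-0.0045,"tz":0.075,"ry":0.0047}
    - {"ty":-0.0045,"tz":0.1,"ry":0.0047}
    - {"ty":-0.0045,"tz":0.1125,"ry":0.0047}
    - {"ty":-0.0045,"tz":0.1125,"ry":0.0047}
    - {"ty":-0.0045,"tz":0.1125,"ry":0.0047}

```text
time_s: 4.9
tcp_pos: [0.57, 0.1764, 0.0725]
eef_rot: [-180.0, -1.7, -90.1]
contact_force: [-0.3, 0.4, -1.6]
gripper_width: 0.0281
gripper_force: 20.0
```

>>> tcp_steps:
  steps:
    - {"tz":0.0038}
    - {"tz":0.0075}
    - {"tz":0.0075}

```text
time_s: 5.15
tcp_pos: [0.5698, 0.1769, 0.0666]
eef_rot: [-179.9, -1.7, -90.1]
contact_force: [-0.1, -0.9, -2.6]
gripper_width: 0.0279
gripper_force: 20.0
```

To row units: 0.0024 m / 0.8 = 0.003, 0.0012 m / 0.8 = 0.0015.

>>> tcp_steps:
  steps:
    - {"tz":0.0015}
    - {"tz":0.003}
    - {"tz":0.003}

```text
time_s: 5.4
tcp_pos: [0.57, 0.1769, 0.0642]
eef_rot: [-179.9, -1.7, -90.0]
contact_force: [0.7, -1.2, 1.0]
gripper_width: 0.0276
gripper_force: 20.0
```

Contact. Release, then retreat upward.

>>> tcp_steps:
  steps:
    - {}
    - {}
    - {}
    - {}
  finger_gap: 0.06

```text
time_s: 5.73
tcp_pos: [0.5695, 0.1769, 0.0637]
eef_rot: [-180.0, -1.7, -90.0]
contact_force: [-0.0, -0.9, -0.1]
gripper_width: 0.0487
gripper_force: 0.0
```

>>> tcp_steps:
  steps:
    - {"tz":-0.0375}
    - {"tz":-0.075}
    - {"tz":-0.075,"ry":-0.0047}
    - {"tz":-0.075,"ry":-0.0047}
  finger_gap: 0

```text
time_s: 6.07
tcp_pos: [0.5704, 0.1792, 0.1257]
eef_rot: [-179.8, 0.2, -90.0]
contact_force: [-0.5, 0.6, -0.8]
gripper_width: 0.0333
gripper_force: 0.0
```

```bash
python3 -c "
from h import *
go(.569,.238,.10,-90)
c=r.capture('top');save(c,'placed0')
cv2.imwrite('pics/placed.png',cv2.resize(c['frame'][175:265,150:270,::-1],None,fx=5,fy=5,interpolation=cv2.INTER_CUBIC))"
```

```text
d [-0.0587  0.0016  0.0259] rv [-0.2  0.2 -0. ] t 6.0667 F [-0.5  0.6 -0.8]
```

View pics/placed.png

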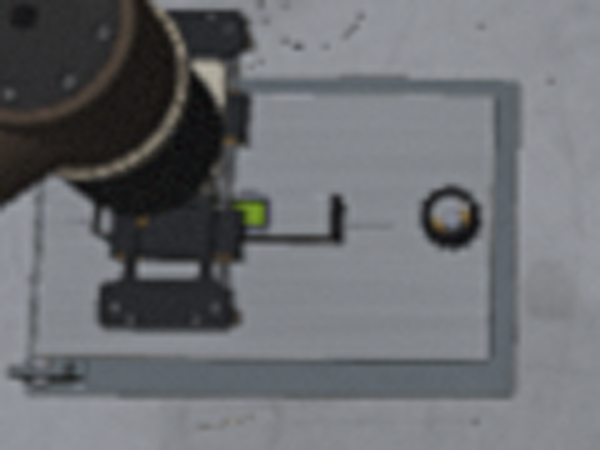

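The level sits along the scribed line. The body hides most of the vial here, so I shift to the pivot-side end of the level and press there with shut fingers.

To row units: -0.0587 m / 0.8 = -0.0734, -0.03 m / 0.8 = -0.0375.

>>> tcp_steps:
  steps:
    - {"tx":-0.0375,"ty":0.0019}
    - {"tx":-0.0734,"ty":0.0019,"tz":0.0188}
    - {"tx":-0.0734,"ty":0.0019,"tz":0.0313}
    - {"tx":-0.0734,"ty":0.0019,"tz":0.0313}
    - {"tx":-0.0734,"ty":0.0019,"tz":0.0313}
  finger_gap: 0

```text
time_s: 6.53
tcp_pos: [0.5669, 0.2365, 0.097]
eef_rot: [179.8, -0.2, -90.0]
contact_force: [1.6, -0.3, 0.5]
gripper_width: 0.0009
gripper_force: 0.0
```

>>> tcp_steps:
  steps:
    - {"tz":0.0075}
    - {"tz":0.015}
    - {"tz":0.02}
    - {"tz":0.02}

```text
time_s: 6.87
tcp_pos: [0.5685, 0.2368, 0.0855]
eef_rot: [-179.9, 0.0, -90.0]
contact_force: [-7.8, -1.6, 22.0]
gripper_width: 0.0006
gripper_force: 11.3
```

To row units: -0.001 m / 0.8 = -0.0013.

>>> tcp_steps:
  steps:
    - {"tz":-0.0013}
    - {"tz":-0.0013}
    - {"tz":-0.0013}
    - {"tz":-0.0013}
    - {"tz":-0.0013}
    - {"tz":-0.0013}
    - {"tz":-0.0013}
    - {"tz":-0.0013}
    - {"tz":-0.0013}
    - {"tz":-0.0013}
    - {"tz":-0.0013}
    - {"tz":-0.0013}

```text
time_s: 7.87
tcp_pos: [0.5684, 0.2367, 0.0856]
eef_rot: [-179.9, 0.0, -90.1]
contact_force: [-5.6, -0.8, 14.9]
gripper_width: 0.0006
gripper_force: 7.2
```

>>> tcp_steps:
  steps:
    - {}
    - {}
    - {}
    - {}
    - {}
    - {}
    - {}
    - {}
    - {}
    - {}
    - {}
    - {}

```text
time_s: 8.87
tcp_pos: [0.5684, 0.2367, 0.0856]
eef_rot: [-179.9, 0.0, -90.1]
contact_force: [-5.0, -1.0, 14.4]
gripper_width: 0.0006
gripper_force: 7.2
```

```bash
cat > look.py <<'E'
import sys
from h import *
n=sys.argv[1]; T=[r.capture('top') for _ in range(3)]; S=r.capture('side'); np.savez(n+'.npz',**T[0])
f=np.mean([t['frame'].astype(float) for t in T],0).astype(np.uint8)
a=cv2.resize(f[195:240,170:260],None,fx=8,fy=8,interpolation=cv2.INTER_CUBIC)
b=cv2.resize(S['frame'][220:300,230:360],None,fx=3,fy=3,interpolation=cv2.INTER_CUBIC)
o=np.zeros((600,720,3),np.uint8); o[:360]=a; o[360:600,:390]=b
cv2.imwrite('pics/'+n+'.png',o[:,:,::-1])
# profile along vial: saturated=green, pale=bubble
hs=cv2.cvtColor(f,cv2.COLOR_RGB2HSV); m=((hs[...,1]>90)&(hs[...,0]>22)&(hs[...,0]<75)); m[:195]=0;m[240:]=0;m[:,:170]=0;m[:,260:]=0
ys,xs=np.nonzero(m); x0,x1=xs.min(),xs.max(); y=int(round(np.median(ys)))
print(x0,x1,y); p=f[y-1:y+2,x0-4:x1+5].mean(0).astype(int)
for i,q in enumerate(p): print(x0-4+i,q,onz(T[0],[(x0-4+i,y)],.086)[0,1].round(4))
E
python3 look.py press1
```

```text
183 202 217
179 [39 40 44] 0.223
180 [37 38 41] 0.2198
181 [26 25 31] 0.2165
182 [25 31 22] 0.2132
183 [76 98 33] 0.21
184 [107 139  40] 0.2067
185 [106 137  39] 0.2035
186 [104 134  35] 0.2002
187 [107 136  46] 0.197
188 [137 152 107] 0.1937
189 [166 171 153] 0.1904
190 [172 175 164] 0.1872
191 [171 175 163] 0.1839
192 [150 160 129] 0.1807
193 [115 140  62] 0.1774
194 [107 139  38] 0.1742
195 [ 97 126  36] 0.1709
196 [ 86 111  33] 0.1676
197 [ 99 129  37] 0.1644
198 [108 139  40] 0.1611
199 [108 139  40] 0.1579
200 [108 140  40] 0.1546
201 [108 139  38] 0.1514
202 [ 86 112  38] 0.1481
203 [69 71 76] 0.1448
204 [113 115 123] 0.1416
205 [131 135 140] 0.1383
206 [130 134 139] 0.1351
```

View pics/press1.png

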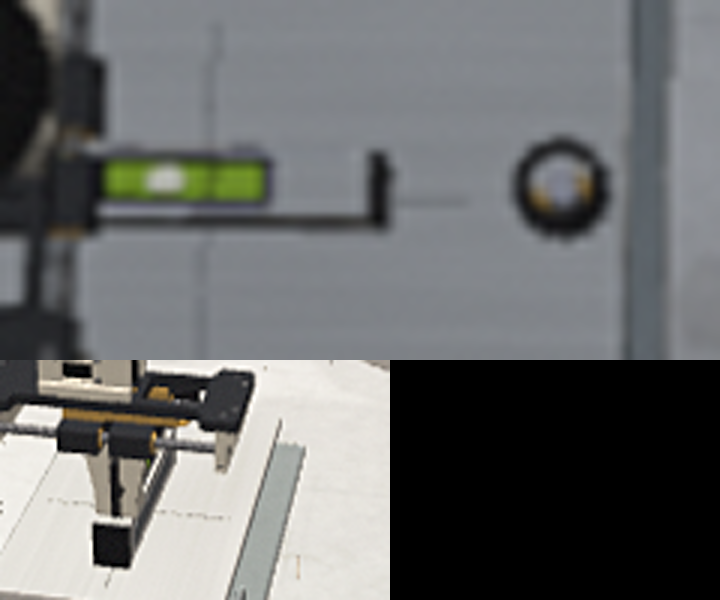

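Vial centre is at px 192.6, from the line at 196 and green from 182.8 to 202.7. The bubble is at 190.2, so it is about 7.8 mm towards the pivots. That needs about 1.9 rad (109°) clockwise. Going to the knob.

To row units: 0.21 m / 0.8 = 0.2625, 0.18 m / 0.8 = 0.225.

>>> tcp_steps:
  steps:
    - {"tz":-0.025}
    - {"tz":-0.0688}
    - {"tx":0.025,"tz":-0.0938}
    - {"tx":0.075,"tz":-0.0938}
    - {"tx":0.125,"tz":-0.0938}
    - {"tx":0.175,"tz":-0.0938}
    - {"tx":0.225,"tz":-0.0938}
    - {"tx":0.2625,"tz":-0.0938}
    - {"tx":0.2625,"tz":-0.0938}
    - {"tx":0.2625,"tz":-0.0938}

```text
time_s: 9.9
tcp_pos: [0.5676, 0.025, 0.1587]
eef_rot: [-180.0, 0.0, -90.3]
contact_force: [0.5, -0.1, 0.7]
gripper_width: 0.0001
gripper_force: 0.0
```

>>> tcp_steps:
  steps:
    - {}
    - {}
    - {}
    - {}
  finger_gap: 0.065

```text
time_s: 10.23
tcp_pos: [0.5679, 0.0281, 0.1585]
eef_rot: [180.0, -0.0, -90.0]
contact_force: [-0.2, -0.7, 0.1]
gripper_width: 0.0218
gripper_force: 0.0
```

```bash
python3 -c "from h import *;go(.568,.0265,.07,-90);s=r.capture('top');save(s,'k0')"
```

```text
d [ 0.0016 -0.0001  0.0885] rv [ 0. -0.  0.] t 10.2333 F [-0.2 -0.7  0.1]
```

To row units: 0.087 m / 0.8 = 0.1088, 0.075 m / 0.8 = 0.0938.

>>> tcp_steps:
  steps:
    - {"tx":0.002,"tz":0.0125}
    - {"tx":0.002,"tz":0.025}
    - {"tx":0.002,"tz":0.0375}
    - {"tx":0.002,"tz":0.0375}
    - {"tx":0.002,"tz":0.0375}
    - {"tx":0.002,"tz":0.0375}
    - {"tx":0.002,"tz":0.0375}
    - {"tx":0.002,"tz":0.0563}
    - {"tx":0.002,"tz":0.075}
    - {"tx":0.002,"tz":0.0938}
    - {"tx":0.002,"tz":0.1088}
    - {"tx":0.002,"tz":0.1088}
  finger_gap: 0.065

```text
time_s: 11.28
tcp_pos: [0.5666, 0.0253, 0.0697]
eef_rot: [179.8, -0.0, -90.1]
contact_force: [-0.3, 0.0, -0.1]
gripper_width: 0.0652
gripper_force: 0.0
```

>>> tcp_steps:
  steps:
    - {}
    - {}
    - {}
    - {}
    - {}
    - {}
    - {}
    - {}
  finger_gap: 0
  force: 15

```text
time_s: 11.95
tcp_pos: [0.5693, 0.0259, 0.0725]
eef_rot: [-179.8, 0.0, -90.0]
contact_force: [5.1, -1.1, 4.0]
gripper_width: 0.0398
gripper_force: 15.0
```

Knob gripped at 39.8 mm. Turning 109° clockwise, which is positive about tool z.

To row units: 0.0015 m / 0.8 = 0.0019, 0.001 m / 0.8 = 0.0013, 55 degrees / 360 = 0.1528.

>>> tcp_steps:
  steps:
    - {"rz":0.0139}
    - {"rz":0.0278}
    - {"tz":0.0006,"rz":0.0417}
    - {"tz":0.0006,"rz":0.0556}
    - {"tz":0.0006,"rz":0.0694}
    - {"tz":0.0013,"rz":0.0833}
    - {"tz":0.0013,"rz":0.0972}
    - {"tz":0.0013,"rz":0.1111}
    - {"tz":0.0013,"rz":0.125}
    - {"tz":0.0019,"rz":0.1389}
    - {"tz":0.0019,"rz":0.1528}
    - {"tz":0.0019,"rz":0.1528}

```text
time_s: 12.95
tcp_pos: [0.5689, 0.0264, 0.0719]
eef_rot: [-180.0, 0.2, -145.3]
contact_force: [-1.3, 3.0, 13.0]
gripper_width: 0.0395
gripper_force: 15.0
```

>>> tcp_steps:
  steps:
    - {"rz":0.0139}
    - {"rz":0.0278}
    - {"tz":0.0006,"rz":0.0417}
    - {"tz":0.0006,"rz":0.0556}
    - {"tz":0.0006,"rz":0.0694}
    - {"tz":0.0013,"rz":0.0833}
    - {"tz":0.0013,"rz":0.0972}
    - {"tz":0.0013,"rz":0.1111}
    - {"tz":0.0013,"rz":0.125}
    - {"tz":0.0019,"rz":0.1389}
    - {"tz":0.0019,"rz":0.15}
    - {"tz":0.0019,"rz":0.15}

```text
time_s: 13.95
tcp_pos: [0.5692, 0.0271, 0.0712]
eef_rot: [179.8, 0.2, 160.8]
contact_force: [-3.8, 6.8, 20.1]
gripper_width: 0.0398
gripper_force: 15.0
```

>>> tcp_steps:
  steps:
    - {}
    - {}
    - {}
    - {}
    - {}
  finger_gap: 0.065

```text
time_s: 14.37
tcp_pos: [0.5672, 0.0253, 0.068]
eef_rot: [-179.9, -0.1, 160.9]
contact_force: [-0.2, 0.1, 0.6]
gripper_width: 0.0634
gripper_force: 0.0
```

>>> tcp_steps:
  steps:
    - {"tz":-0.0375}
    - {"tz":-0.0875,"rz":-0.0139}
    - {"tz":-0.1125,"rz":-0.0333}
    - {"tz":-0.1125,"rz":-0.0528}
    - {"tz":-0.1125,"rz":-0.0722}
    - {"tz":-0.1125,"rz":-0.0917}
    - {"tz":-0.1125,"rz":-0.1111}
    - {"tz":-0.1125,"rz":-0.1306}
    - {"tz":-0.1125,"rz":-0.15}
    - {"tz":-0.1125,"rz":-0.1694}
    - {"tz":-0.1125,"rz":-0.1889}
    - {"tz":-0.1125,"rz":-0.2083}
  finger_gap: 0

```text
time_s: 15.37
tcp_pos: [0.5675, 0.0254, 0.1581]
eef_rot: [180.0, -0.1, -123.7]
contact_force: [-0.5, -0.1, -0.2]
gripper_width: 0.0004
gripper_force: 0.0
```

```bash
python3 -c "from h import *;go(.5685,.2375,.155,-90)"
```

```text
d [-0.177   0.1169  0.0031] rv [  0.1  -0.  -33.7] t 15.3667 F [-0.5 -0.1 -0.2]
```

To row units: -0.177 m / 0.8 = -0.2213, -0.15 m / 0.8 = -0.1875, -33.7 degrees / 360 = -0.0936.

>>> tcp_steps:
  steps:
    - {"tx":-0.0375,"ty":0.025,"rz":-0.0167}
    - {"tx":-0.075,"ty":0.05,"rz":-0.0333}
    - {"tx":-0.1125,"ty":0.075,"rz":-0.05}
    - {"tx":-0.15,"ty":0.1,"rz":-0.0667}
    - {"tx":-0.1875,"ty":0.125,"rz":-0.0833}
    - {"tx":-0.2213,"ty":0.1463,"rz":-0.0936}
    - {"tx":-0.2213,"ty":0.1463,"rz":-0.0936}
    - {"tx":-0.2213,"ty":0.1463,"tz":0.0375,"rz":-0.0936}
    - {"tx":-0.2213,"ty":0.1463,"tz":0.0688,"rz":-0.0936}
    - {"tx":-0.2213,"ty":0.1463,"tz":0.075,"rz":-0.0936}
    - {"tx":-0.2213,"ty":0.1463,"tz":0.075,"rz":-0.0936}

```text
time_s: 16.28
tcp_pos: [0.5687, 0.2366, 0.0965]
eef_rot: [179.8, -0.2, -90.4]
contact_force: [-0.1, 0.1, 0.6]
gripper_width: 0.0004
gripper_force: 0.0
```

```bash
python3 -c "from h import *;go(.5685,.2375,.084,-90)"
```

```text
d [-0.0009  0.0002  0.0125] rv [ 0.2 -0.2 -0.4] t 16.2833 F [-0.1  0.1  0.6]
```

To row units: 0.0155 m / 0.8 = 0.0194, 0.011 m / 0.8 = 0.0138, -0.4 degrees / 360 = -0.0011.

>>> tcp_steps:
  steps:
    - {"tz":0.0075,"rz":-0.0011}
    - {"tz":0.0138,"rz":-0.0011}
    - {"tz":0.0194,"rz":-0.0011}
    - {"tz":0.0194,"rz":-0.0011}
    - {"tz":0.0194,"rz":-0.0011}
    - {"tz":0.0194,"rz":-0.0011}
    - {"tz":0.0194,"rz":-0.0011}
    - {"tz":0.0194,"rz":-0.0011}
    - {"tz":0.0194,"rz":-0.0011}
    - {"tz":0.0194,"rz":-0.0011}
    - {"tz":0.0194,"rz":-0.0011}
    - {"tz":0.0194,"rz":-0.0011}

```text
time_s: 17.28
tcp_pos: [0.571, 0.2381, 0.0863]
eef_rot: [-179.8, 0.1, -89.9]
contact_force: [-5.2, -1.2, 15.2]
gripper_width: 0.0005
gripper_force: 7.7
```

>>> tcp_steps:
  steps:
    - {}
    - {}
    - {}
    - {}
    - {}
    - {}
    - {}
    - {}
    - {}
    - {}
    - {}
    - {}

```text
time_s: 18.28
tcp_pos: [0.571, 0.2381, 0.0863]
eef_rot: [-179.8, 0.1, -89.9]
contact_force: [-5.8, -1.9, 15.0]
gripper_width: 0.0004
gripper_force: 7.7
```

>>> tcp_steps:
  steps:
    - {}
    - {}
    - {}
    - {}
    - {}
    - {}
    - {}
    - {}
    - {}
    - {}
    - {}
    - {}

```text
time_s: 19.28
tcp_pos: [0.571, 0.2381, 0.0863]
eef_rot: [-179.8, 0.1, -89.9]
contact_force: [-5.2, -1.3, 15.5]
gripper_width: 0.0006
gripper_force: 7.7
```

```bash
python3 look.py press2
```

```text
182 202 217
178 [39 41 44] 0.2263
179 [39 41 43] 0.223
180 [33 34 39] 0.2198
181 [20 19 23] 0.2165
182 [37 44 23] 0.2132
183 [ 81 104  35] 0.21
184 [107 139  40] 0.2067
185 [106 137  39] 0.2035
186 [105 137  39] 0.2002
187 [105 137  39] 0.197
188 [ 95 123  34] 0.1937
189 [ 84 108  35] 0.1904
190 [116 133  85] 0.1872
191 [155 161 137] 0.1839
192 [171 175 163] 0.1807
193 [172 175 163] 0.1774
194 [156 165 136] 0.1742
195 [112 125  80] 0.1709
196 [ 82 106  33] 0.1676
197 [106 138  38] 0.1644
198 [108 140  40] 0.1611
199 [107 139  40] 0.1579
200 [108 140  39] 0.1546
201 [ 98 128  33] 0.1514
202 [66 84 35] 0.1481
203 [85 86 94] 0.1448
204 [127 130 137] 0.1416
205 [131 135 140] 0.1383
206 [129 133 138] 0.1351
```

View pics/press2.png

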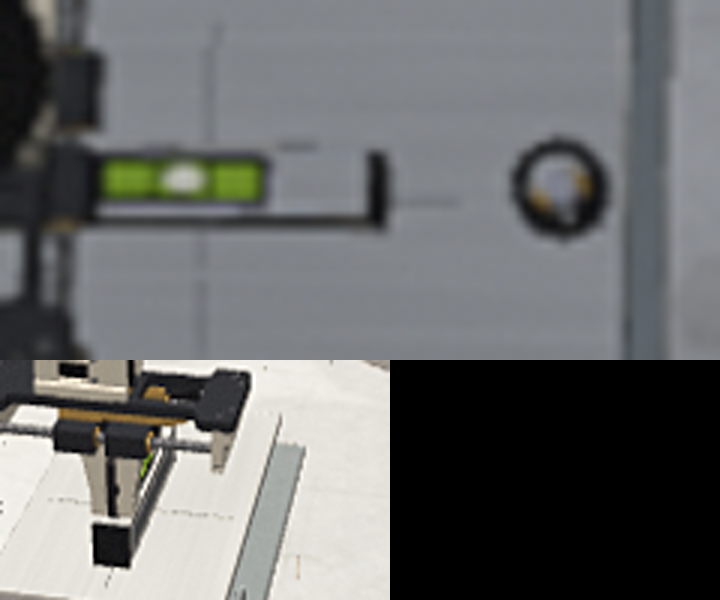

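The bubble (px 192.5) now rests midway between the lines (188.8 and 195.8), about 0.6 mm off the middle, with a 15 N push. Handing in.

```bash
python3 -c "
from plant import r
print(r.close_job())"
```

```text
the job is handed in; nothing more can be done
None
```

The job is handed in at about 19 s of the 72 s: I turned the knob about 109° clockwise, and with the level pressed down at about 15 N its bubble reads about 0.6 mm off the middle, between the lines; the acrylic bar and loop tool were not touched, and no verdict was returned.

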